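Close and lock the gel casting stand

TASK

Close the gel casting stand on the bench: with a fingertip or the outside of the fingers, push the red knob along the long leg of its L-shaped slot to the corner, so that the sliding dam shoves the blue gel tray home against the far end, then push the knob sideways along the short leg right to the end of the slot to lock it. Only push: do not take the knob between the fingers, do not lift the tray, and leave everything else on the bench where it stands. Finish with the robot clear of everything.

Things in the scene. Friction and masses are not known exactly. Their poses are not given: they have to be found in the camera images.
- stand: Gel casting stand, fixed: grey base 12 mm thick (x -90 to 175, y -115 to 120 mm in its frame) with a white slotted cover plate on its left (+y) and an open bed for the gel tray on its right (-y). Origin on the bench surface; x runs along the slot's long leg, from start to corner, y along the short leg from corner to end, z up.
- slot_plate: White cover plate with the L-shaped slot; same origin and axes as the stand. In that frame it spans x -75 to 75, y 20 to 115 mm, is 8 mm thick, top face 50 mm above the bench. The slot is 16 mm wide; its centre line runs from (-45, 50) to the corner (45, 50), then to its end at (45, 90) mm.
- bed_end (a point): Foot of the fixed blue end wall (42 mm high above the bench) that closes the far end of the tray's bed: middle of its inner face, on the bed's floor, 12 mm above the bench; at x = 152.5, y = -50 mm in the stand's frame, same axes. The bed is 100 mm wide between clear walls 32 mm high.
- slot_corner (a point): The corner of the slot: centre line of both legs, level with the cover plate's top face (50 mm above the bench). The knob's axis comes here (up to 2 mm farther) at the end of the long leg. Its axes are those of the stand.
- slot_end (a point): The far end of the short leg, 40 mm from the corner along the stand's +y, level with the cover plate's top face. The knob's axis comes here (up to 2 mm farther) when locked. Its axes are those of the stand.
- knob_center (a point): Centre of the red upright cylindrical knob, 28 mm in diameter, 34 mm high, from 56 to 90 mm above the bench (this point: 73 mm). It stands on a 12 mm pin that runs in the slot with 2 mm of play each side and cannot be pulled out. It slides stiffly (3 to 8 N) and stays where it is left. Its axes are those of the stand.
- dam (a joint): Travel of the sliding dam and the knob along the stand's +x, in m: 0 with the knob at the start of the long leg, 0.090 at the corner, about 0.092 at the hard stop. The slot lets the knob turn into the short leg only from about 0.088 on.
- lock_knob (a joint): Travel of the knob along the stand's +y, in m: 0 in the long leg, 0.040 at the end of the short leg, about 0.042 at the hard stop.
- tray_center (a point): Centre (half-way up) of the loose blue see-through gel tray, 100 x 94 x 18 mm (x, y, z), 0.1 kg, lying in the stand's bed along its axes. Home, touching the end wall, this point is at x = 102.5 mm in the stand's frame. The sliding dam, a blue wall across the bed on a dark bar from the knob, pushes it there.
- beaker_near_mid (a point): Bystander: open steel beaker, 70 mm wide, 85 mm high, standing left of the stand; point at half height.
- beaker_side_mid (a point): Bystander: open steel beaker, 76 mm wide, 95 mm high; point at half height.
- pipette_near_mid (a point): Bystander: white and yellow hand pipette, 250 mm long along its x, 30 mm wide, 23 mm high, lying right of the stand; point near the middle of its length.
- pipette_side_mid (a point): Bystander: white and green hand pipette of the same size, lying farther to the right; point near the middle of its length.
- tip_box_mid (a point): Bystander: white box of yellow pipette tips, 120 x 85 mm, 63 mm high; point at its centre.
- tube_rack_mid (a point): Bystander: blue rack of small tubes, 110 x 70 mm, 52 mm high; point at its centre.
- buffer_bottle_mid (a point): Bystander: white plastic bottle with blue cap, 64 mm wide, 160 mm high; point at half height.
Mind the look-alikes: they are no part of the job. Of the things like the part that bears tray_center, leave any that is purple or yellow; of the rest the larger one is meant.

How it is judged:
By the outcome, as a careful person would: the job done as asked, in the order asked, and still so for the second after the job is handed in, with the robot touching nothing.
It also fails if it takes over 35 s, if anything falls off the work surface, if the arm or the gripper's body presses on something with over 40 N, if the wrist force passes 120 N, or if a joint passes its speed limit or range.

ROBOT

A 6-joint arm with a two-finger parallel gripper is mounted at the origin on the work surface. World frame = base frame: x ahead of the robot, y to its left, z up, the work surface at z = 0. Lengths are in mm, angles in rad, forces in N, time in s.
With the tool pointing down it reaches from about 300 to 850 mm from the base axis. Payload 5.4 kg.
Tool frame: the origin (TCP) lies at the very end of the fingers, on their centre line; the grasp point (between the pads) lies grip_point_offset behind it (grip_point_offset is the distance from the TCP to the grasp point, in mm); z points along the fingers, y is the direction in which the jaws open and shut (so a half turn about z gives the same grasp; the last joint's range is limited). The gripper opens to 85 mm and grips with 20 to 120 N. Pads are 22 mm wide; open, the fingers measure 114 mm over their backs; the gripper's body (76 mm by 85 mm) begins 54 mm behind the grasp point. The pads swing forward as they close: fully open they stand 13 mm farther back than shut.
Start: joints at [-1.461, 0.158, 1.597, -0, 1.386, -0.21], TCP at [180.743, -545.837, 231.299] pointing down, gripper open.
Joint ranges: [-2.91, 2.91], [-0.94, 2.29], [0.18, 2.7], [-1.29, 4.43], [0.17, 2.64], [-3, 3]. Speed limits (rad/s): [2.57, 2.57, 3.14, 3.14, 3.14, 3.14].

INTERFACE

Orientations are given as [roll, pitch, yaw] about the fixed x, y, z axes, in that order (R = Rz(yaw) Ry(pitch) Rx(roll)).
In Python, from plant import get_obs, capture, finish_job, cut_out, grip_point_offset gives the robot as it stands.
- The arm moves only by the tool send_rows, never from a script. Its argument "rows" is text: rows parted by semicolons, each of 7 numbers parted by spaces: the shift along the world's x, y, z in cm, then the turn, a rotation vector about the world's x, y, z in degrees, then the opening, from 0 (shut) to 1 (fully open). A call has 1 to 8 rows; each row shifts and turns the commanded pose from where the row before left it; what a row does not reach is not made up. A row lasts 1/8 s, in which the tool goes at most 62.5 mm and 10.7 degrees, less where a joint would pass 70% of its speed; a pose out of reach is approached as far as the arm can. A call is refused whole if a number of a shift passes 6.25 or a number of a turn 10.7, either way. A call with a gripper value outside its range is refused whole. The fingers move at their own pace and stop on an object; "force" is the grip in N (left out, the last holds). Time passes only in rows, so rows that do not move let the fingers close. It gives the time, the measured TCP pose, the force and the opening at its end, in the units of the state.
- get_obs(): the state, without advancing time (a new reading comes with each control period).
- capture(name): name is "scene" or "side" or "wrist"; returns a dict with "pixels" (400x640x3 uint8, red, green, blue), "fovy" (degrees; the focal length in pixels is half the picture's height over the tangent of half this angle, whatever the lens; pixels are square), "cx", "cy" (the principal point, pixels), "xyz" and "rotation" of the camera in the world; the wrist camera has in their place "hand_eye" (4x4, takes a point from camera to tool coordinates, whose origin is the TCP and whose axes are the flange's). Camera axes: x right, y up, looking along -z (the intrinsics and any distortion apply to the point x, -y, -z); pixel columns grow to the right and rows downward; lengths in mm; the calibration is good to about 2 mm. The wrist camera is an equidistant fisheye: a pixel r from the principal point sees the ray r / f radians off the axis. A picture is of the moment at which its call begins: read the wrist's pose just before it. There is no depth.
- finish_job(): hands the job in, once; it reports no verdict.
Trained networks look in a picture, given as the dict that the camera call returned (one of the last four; its "shot" number tells which), for a name from the list of things; names that differ only in an ending like _2 or _b are one class to them, and where a whole thing is asked for, a point or a joint stands for the part that bears it (a point fixed in the world has none). Each returns a list of dicts, best first, with "score" (0 to 1); they miss things now and then, are a little off and sometimes report something else, mostly with a low value. They report only what shows in the picture. A call takes as long as a camera call. They do not tell look-alikes from the thing itself.
- cut_out(picture, label): "region" (400x640 bool, what is visible of it) and "bbox" ([left, top, right, bottom] in pixels, round what is visible of it).
The state is a dict: "time": time; "joints": joint angles; "joint_velocities": joint speeds; "joint_torque": joint torques, N m; "tcp_pos": TCP position; "tool_rot": TCP orientation; "ft_force": force on the tool from outside, world axes, zero at the start; "ft_torque": the same for the moment, N m; "gripper_width": opening from 0.0 (shut) to 1.0 (fully open).
Only numpy, scipy, OpenCV 4.12 (cv2) and the standard library are available. Lean on these libraries where they do the work, as an engineer would, in place of code of your own. Each camera call takes 0.05 s, during which the arm holds its last target.

## Working session

There is one attempt and no reset: what is moved stays moved. The work goes in short steps, Python scripts to look and compute and a tool call to move; the robot and the scene stay as the last step left them, time stands still between calls to the robot, and variables do not carry over. Pictures are saved under pics/ and viewed, and the job is handed in when it is done.

Besides the shell and the picture viewer there is one more tool, called by a JSON object that holds its "op" and its "data". send_rows: Moves the arm, as the interface text tells. Its arguments: {"type":"object","properties":{"rows":{"type":"string"},"force":{"type":"number"}},"required":["rows"]}

```bash
ls; mkdir -p pics
python3 - <<'E'
from plant import *
import cv2,pickle
print(get_obs(),grip_point_offset)
for n in ["scene","side","wrist"]:
    p=capture(n); cv2.imwrite(f"pics/{n}0.png",p["pixels"][:,:,::-1])
    print(n,{k:v for k,v in p.items() if k!="pixels"})
    pickle.dump(p,open(f"{n}0.pkl","wb"))
    for l in ["knob_center","tray_center","slot_plate","stand"]:
        for r in cut_out(p,l)[:3]: print(l,r["score"],r["bbox"])
E
```

```text
pics
{'time': 0.0, 'joints': array([-1.46109706e+00,  1.59063496e-01,  1.59822086e+00,  1.61704138e-05,
        1.38620483e+00, -2.10081740e-01]), 'joint_velocities': array([-0.00033211,  0.00083126,  0.00048049, -0.00111576, -0.00084366,
        0.00083346]), 'joint_torque': array([-1.67692600e-03, -3.95994473e+01, -3.31436884e+01, -1.31311435e-04,
        8.40473163e-03, -1.40120598e-06]), 'tcp_pos': array([ 180.68418016, -545.2464634 ,  230.31447958]), 'tool_rot': array([-3.13974113e+00, -4.11043256e-04,  3.19777644e-01]), 'ft_force': array([ 0.76039445, -0.73614602, -0.44036004]), 'ft_torque': array([-0.00827321,  0.00470736, -0.00567766]), 'gripper_width': 1.0028862265733636} 18.700000000000003
scene {'fovy': 57.992177384714616, 'cx': 323.1326602865111, 'cy': 198.4406741766518, 'xyz': array([1057.71124412, -197.8749834 ,  979.99625416]), 'rotation': array([0.59164579, 0.00632276, 1.20992714]), 'shot': 1}
knob_center 0.54 [327.9, 189.0, 333.1, 203.6]
tray_center 0.88 [396.5, 228.2, 442.4, 273.6]
tray_center 0.8 [282.8, 221.5, 314.5, 257.5]
tray_center 0.73 [129.0, 202.2, 203.3, 2
[... 328 characters left out ...]
1 [196.0, 198.2, 245.6, 232.4]
tray_center 0.76 [336.1, 133.1, 356.8, 148.1]
tray_center 0.6 [324.8, 174.3, 367.0, 203.2]
slot_plate 0.71 [289.5, 184.9, 343.8, 228.2]
stand 0.69 [277.7, 156.9, 392.4, 244.1]
wrist {'fovy': 65.70646984690485, 'cx': 321.77570074794164, 'cy': 203.74860418084256, 'hand_eye': array([[ 8.74396249e-04,  9.61282424e-01,  2.75563672e-01,
         7.00492795e+01],
       [ 9.99999617e-01, -8.51817522e-04, -2.01618384e-04,
         3.37289533e-01],
       [ 4.09177553e-05,  2.75563743e-01, -9.61282800e-01,
        -1.41378712e+02],
       [ 0.00000000e+00,  0.00000000e+00,  0.00000000e+00,
         1.00000000e+00]]), 'shot': 3}
tray_center 0.62 [108.3, 0.0, 162.7, 61.7]
```

View pics/scene0.png

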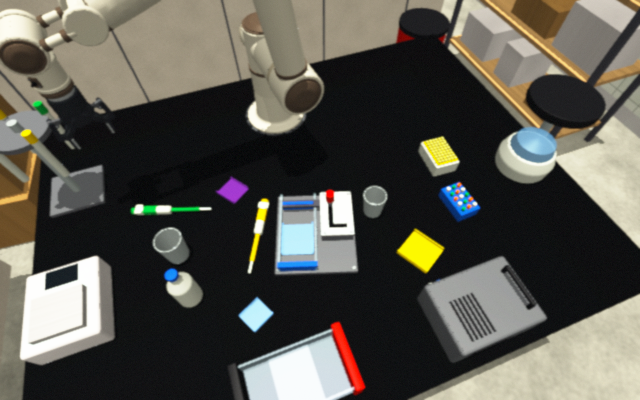

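View pics/side0.png

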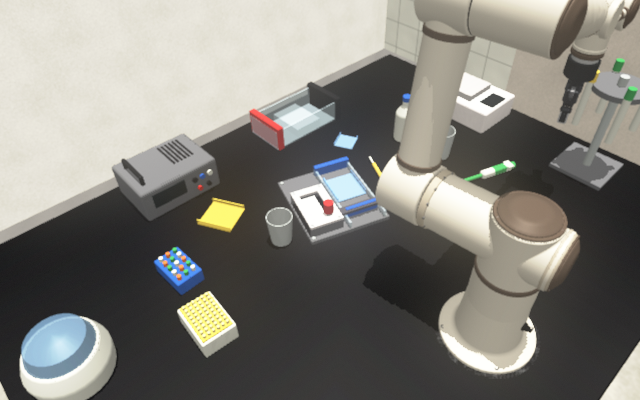

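View pics/wrist0.png

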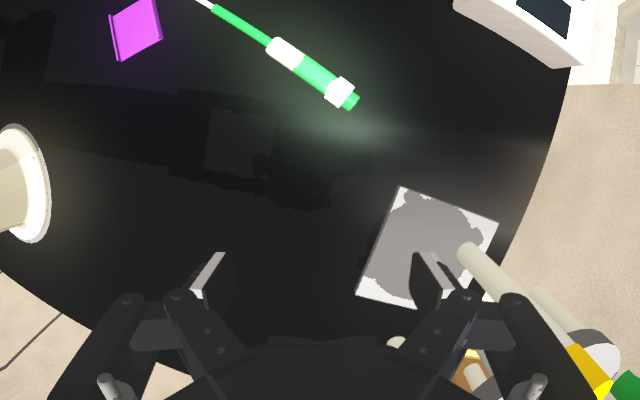

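Run:
```python
import cv2
a=cv2.imread("pics/scene0.png")[140:300,240:460]; b=cv2.imread("pics/side0.png")[110:260,180:420]
cv2.imwrite("pics/sc_crop.png",cv2.resize(a,None,fx=3.6,fy=3.6,interpolation=2))
cv2.imwrite("pics/si_crop.png",cv2.resize(b,None,fx=3.3,fy=3.3,interpolation=2))
```

```text
(no output)
```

View pics/sc_crop.png

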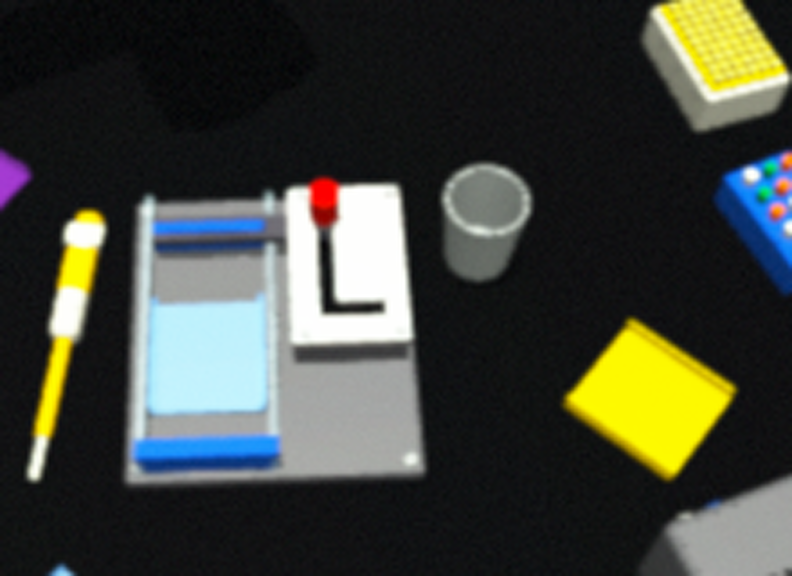

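View pics/si_crop.png

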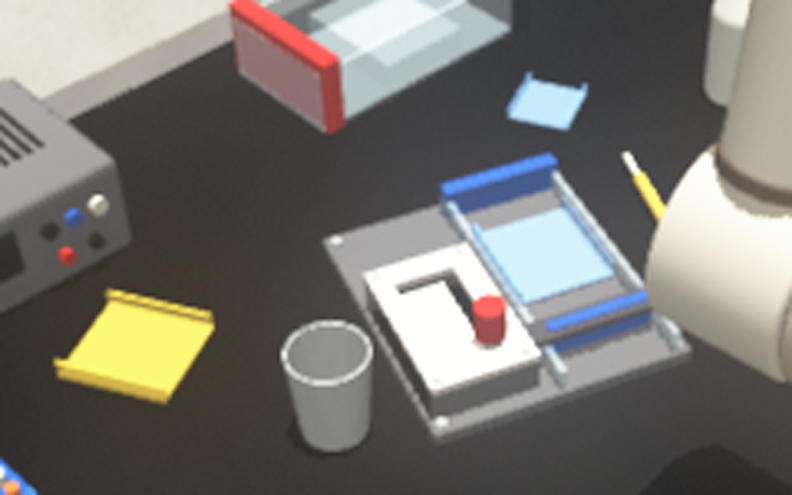

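The stand is at scene ≈(316,232). The trays that could be confused are the light-blue one in the bed (297,239), a small light-blue one on the bench (256,314), purple (233,189) and yellow (420,250). I want the one in the bed, which is the larger blue one. The red knob is at (330,195), at the near end of the long leg. Next I'll fit the stand's pose from hand-read corners in both views.

```bash
cat > h.py <<'E'
import numpy as np,pickle
from scipy.spatial.transform import Rotation as R
def Rm(r): return R.from_euler('xyz',r).as_matrix()
def proj(p,X):
    f=200/np.tan(np.radians(p["fovy"])/2)
    c=(np.asarray(X,float)-p["xyz"])@Rm(p["rotation"])
    return np.c_[p["cx"]+f*c[:,0]/-c[:,2], p["cy"]-f*c[:,1]/-c[:,2]]
def ray_z(p,uv,z):
    f=200/np.tan(np.radians(p["fovy"])/2)
    d=Rm(p["rotation"])@np.array([(uv[0]-p["cx"])/f,-(uv[1]-p["cy"])/f,-1])
    return p["xyz"]+d*(z-p["xyz"][2])/d[2]
def S2W(s,X):
    X=np.asarray(X,float);c,n=np.cos(s[2]),np.sin(s[2])
    return np.c_[s[0]+c*X[:,0]-n*X[:,1],s[1]+n*X[:,0]+c*X[:,1],X[:,2]]
E
python3 - <<'E'
from h import *
from scipy.optimize import least_squares
sc=pickle.load(open("scene0.pkl","rb"));si=pickle.load(open("side0.pkl","rb"))
print(ray_z(sc,(330,195),73),ray_z(si,(329.5,210),73))
A=[((287,187),(-75,20,50)),((399,186),(-75,115,50)),((293,343),(75,20,50)),((411,340),(75,115,50)),((127,484),(175,-115,12)),((424,472),(175,120,12))]
B=[((325,242),(175,120,12)),((437,438),(-90,120,12)),((690,350),(-90,-115,12)),((365,272),(75,115,50)),((470,246),(75,20,50)),((540,350),(-75,20,50)),((433,392),(-75,115,50))]
ua=np.array([a[0] for a in A])/3.6+[240,140];ub=np.array([a[0] for a in B])/3.3+[180,110]
Xa=[a[1] for a in A];Xb=[a[1] for a in B]
fa=lambda s:(proj(sc,S2W(s,Xa))-ua).ravel()
fb=lambda s:(proj(si,S2W(s,Xb))-ub).ravel()
for f in (fa,fb,lambda s:np.r_[fa(s),fb(s)]):
    r=least_squares(f,[500,-100,0]);print(r.x,np.degrees(r.x[2]),np.round(r.fun,1))
s=r.x;np.save("s.npy",s)
print(S2W(s,[(-45,50,73),(45,50,50),(45,90,50)]))
print(proj(sc,S2W(s,[(-45,50,90),(-45,50,73)])),proj(si,S2W(s,[(-45,50,90),(-45,50,73)])))
from plant import *
E
```

```text
[481.13480116  35.96015462  73.        ] [472.32200166  40.574078    73.        ]
[ 5.11772594e+02 -2.70761937e+01 -3.27857703e-01] -18.78486268496615 [ 0.4  0.7 -0.5  0.1  0.2 -0.2  0.  -0.5 -0.1 -0.3  0.1  0.3]
[ 5.06459556e+02 -2.74344017e+01 -3.31439052e-01] -18.990058826303667 [-0.5 -0.8 -0.3 -0.3  1.   0.1  0.1  0.7 -0.8 -0.8  0.4  1.4  0.  -0.6]
[ 5.09136058e+02 -2.76643600e+01 -3.26048942e-01] -18.681228288089375 [-0.2  0.1 -1.1 -0.5 -0.3 -0.9 -0.5 -1.2 -0.5 -1.  -0.3 -0.5 -1.2 -1.
 -0.6 -0.8  0.3 -0.6 -0.5  0.3 -1.5 -1.2 -0.1  0.8 -0.3 -1.1]
[[482.52200253  34.11502231  73.        ]
 [567.78037672   5.28778466  50.        ]
 [580.59248234  43.18039541  50.        ]]
[[329.64897846 192.33666269]
 [329.60058995 195.52954703]] [[328.58624191 202.25936487]
 [328.64261525 206.89448938]]
```

Run:
```python
from h import *
s=np.load("s.npy")
print(S2W(s,[(-90,50,0),(45,20,0),(45,50,0)]))
```

```text
[[439.89281543  48.52864114   0.        ]
 [558.1712975  -23.13167341   0.        ]
 [567.78037672   5.28778466   0.        ]]
```

{"op": "send_rows", "data": {"rows": "2.16 4.95 0 0 0 -4.6 0;2.16 4.95 0 0 0 -4.6 0;2.16 4.95 0 0 0 -4.6 0;2.16 4.95 0 0 0 -4.6 0;2.16 4.95 0 0 0 -4.6 0;2.16 4.95 0 0 0 -4.6 0;2.16 4.95 0 0 0 -4.6 0;2.16 4.95 0 0 0 -4.6 0"}}

```text
time: 1.75
tcp_pos: [354.0, -148.3, 231.6]
tool_rot: [3.141, -0.001, -0.326]
ft_force: [0.7, -0.7, 0.3]
gripper_width: 0.0
```

{"op": "send_rows", "data": {"rows": "2.16 4.95 0 0 0 0 0;2.16 4.95 0 0 0 0 0;2.16 4.95 0 0 0 0 0;2.16 4.95 0 0 0 0 0;0 0 0 0 0 0 0;0 0 0 0 0 0 0"}}

```text
time: 2.5
tcp_pos: [439.8, 47.9, 231.3]
tool_rot: [3.141, 0.0, -0.322]
ft_force: [-0.8, -0.8, -1.4]
gripper_width: -0.0
```

Run:
```python
from plant import *
import cv2,pickle
o=get_obs();print(o["time"],o["joints"],o["tcp_pos"],o["tool_rot"],o["gripper_width"],o["ft_force"])
p=capture("wrist"); cv2.imwrite("pics/wrist1.png",p["pixels"][:,:,::-1]);p["obs"]=o
pickle.dump(p,open("wrist1.pkl","wb"))
for l in ["knob_center","tray_center","slot_plate","dam"]:
    for r in cut_out(p,l)[:3]: print(l,r["score"],r["bbox"])
```

```text
2.5 [-1.65586563e-01 -1.99303235e-01  1.94920772e+00 -5.77218274e-04
  1.39190882e+00  1.72727466e+00] [439.75933043  47.89573009 231.25095332] [ 3.14099722e+00  1.29469589e-04 -3.21962169e-01] -0.0004637575184959024 [-0.84430365 -0.79271645 -1.43951572]
knob_center 0.69 [304.7, 128.2, 334.3, 159.0]
tray_center 0.77 [90.4, 0.0, 173.6, 77.8]
tray_center 0.67 [508.5, 171.8, 557.4, 235.6]
tray_center 0.57 [367.9, 2.1, 453.0, 90.8]
slot_plate 0.57 [254.5, 27.5, 349.1, 167.7]
dam 0.66 [304.8, 127.4, 451.6, 156.1]
```

View pics/wrist1.png

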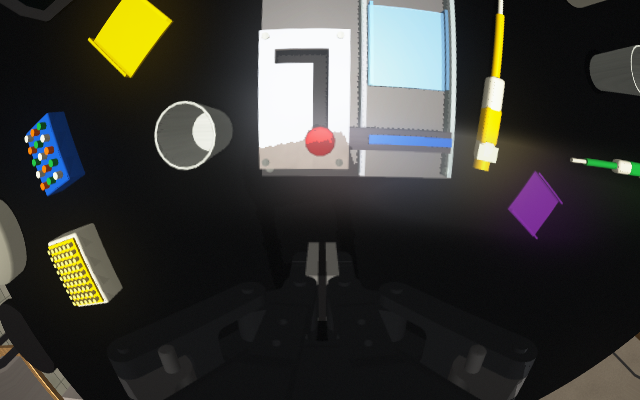

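```bash
cat >> h.py <<'E'
def wproj(p,X):
    o=p["obs"];X=np.asarray(X,float)
    t=(X-o["tcp_pos"])@Rm(o["tool_rot"])
    H=p["hand_eye"];c=(t-H[:3,3])@H[:3,:3]
    f=200/np.tan(np.radians(p["fovy"])/2)
    v=np.c_[c[:,0],-c[:,1],-c[:,2]];rr=np.hypot(v[:,0],v[:,1]);th=np.arctan2(rr,v[:,2])
    return np.c_[p["cx"]+f*th*v[:,0]/rr,p["cy"]+f*th*v[:,1]/rr]
E
python3 - <<'E'
from h import *
import cv2
p=pickle.load(open("wrist1.pkl","rb"));s=np.load("s.npy")
from scipy.optimize import least_squares
X=[(75,115,50),(75,20,50),(-75,20,50),(-75,115,50),(53,98,50)]
u=np.array([(259,31),(349,29),(351,168),(260,169),(275,50)])
f=lambda s:(wproj(p,S2W(s,X))-u).ravel()
r=least_squares(f,s);print(s,r.x,np.degrees(r.x[2]),np.round(r.fun,1))
im=p["pixels"][:,:,::-1].copy()
for ss,c in ((s,(0,255,0)),(r.x,(255,0,255))):
    for q in wproj(p,S2W(ss,X+[(-45,50,90),(45,50,50),(45,90,50),(175,120,12),(-90,120,12),(-90,-115,12)])): cv2.circle(im,tuple(int(round(v)) for v in q),1,c,-1)
cv2.imwrite("pics/w1o.png",cv2.resize(im[0:200,220:470],None,fx=3.0,fy=3.0))
np.save("s2.npy",r.x)
E
```

```text
[ 5.09136058e+02 -2.76643600e+01 -3.26048942e-01] [ 5.10559289e+02 -2.82267049e+01 -3.14221445e-01] -18.00356261036002 [-0.5 -0.3  0.9 -0.7 -0.8  0.9  1.   0.8 -0.6 -0.8]
```

View pics/w1o.png

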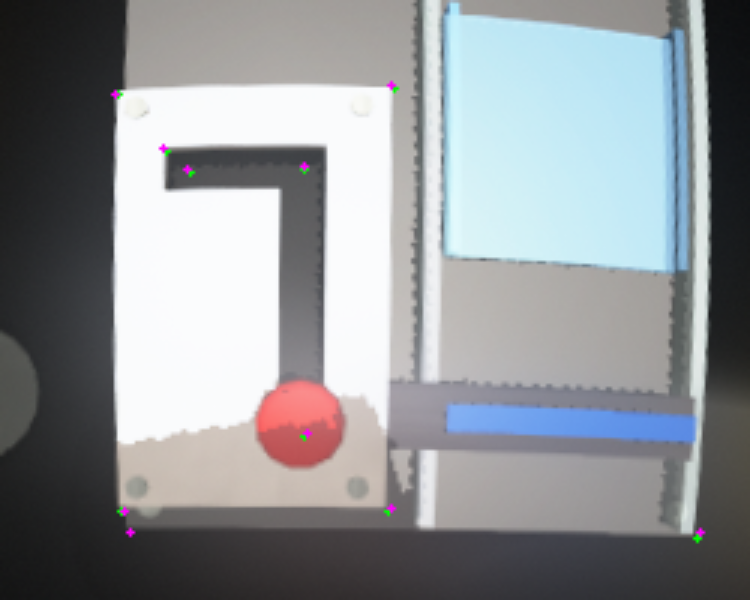

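{"op": "send_rows", "data": {"rows": "0.03 0.1 -4.5 0 0 0 0;0 0 -4.5 0 0 0 0;0 0 -4.5 0 0 0 0;0 0 -3.4 0 0 0 0;0 0 0 0 0 0 0;0.95 -0.315 0 0 0 0 0;0.95 -0.315 0 0 0 0 0;0 0 0 0 0 0 0"}}

```text
time: 3.75
tcp_pos: [461.3, 42.3, 63.8]
tool_rot: [-3.141, -0.003, -0.323]
ft_force: [-0.6, 0.1, -0.1]
gripper_width: 0.002
```

```bash
cat > look.py <<'E'
import sys
from h import *
from plant import *
import cv2
n=sys.argv[1]
o=get_obs();print(o["time"],o["tcp_pos"],o["tool_rot"],o["ft_force"])
p=capture("wrist");p["obs"]=o;pickle.dump(p,open(f"w{n}.pkl","wb"))
q=capture("scene");pickle.dump(q,open(f"s{n}.pkl","wb"))
s=np.load("s2.npy")
t=(o["tcp_pos"]-[s[0],s[1],0])
print("tcp in stand",[np.cos(s[2])*t[0]+np.sin(s[2])*t[1],-np.sin(s[2])*t[0]+np.cos(s[2])*t[1],t[2]])
a=p["pixels"][:,:,::-1];b=q["pixels"][150:290,260:400,::-1]
c=np.zeros((400,1040,3),np.uint8);c[:,:640]=a;c[:,640:]=cv2.resize(b,(400,400))
cv2.imwrite(f"pics/l{n}.png",cv2.resize(c,(800,308),interpolation=cv2.INTER_AREA))
E
python3 look.py 2
```

```text
3.75 [461.26998569  42.26663455  63.75561518] [-3.14109394e+00 -3.11480976e-03 -3.22983391e-01] [-0.61690557  0.14582513 -0.10075688]
tcp in stand [np.float64(-68.66377451667914), np.float64(51.80764813832417), np.float64(63.75561517964899)]
```

View pics/l2.png

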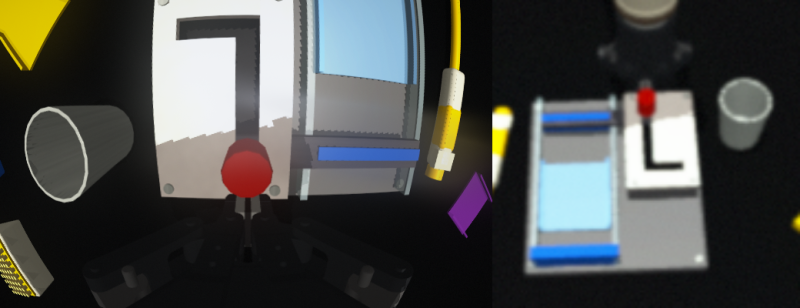

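The closed fingers stand centred just behind the red knob (wrist view ≈(247,195), knob at (247,170)). I'll push along the long leg now.

{"op": "send_rows", "data": {"rows": "0.95 -0.31 0 0 0 0 0;0.95 -0.31 0 0 0 0 0;0.95 -0.31 0 0 0 0 0;0.95 -0.31 0 0 0 0 0"}}

```text
time: 4.35
tcp_pos: [497.7, 30.1, 62.2]
tool_rot: [3.141, 0.001, -0.322]
ft_force: [-4.5, -0.0, 1.9]
gripper_width: 0.001
```

{"op": "send_rows", "data": {"rows": "0.95 -0.31 0 0 0 0 0;0.95 -0.31 0 0 0 0 0;0.95 -0.31 0 0 0 0 0;0.76 -0.25 0 0 0 0 0;0 0 0 0 0 0 0"}}

```text
time: 4.97
tcp_pos: [534.6, 18.5, 62.4]
tool_rot: [-3.141, -0.002, -0.323]
ft_force: [0.2, -0.3, 0.4]
gripper_width: 0.005
```

```bash
python3 look.py 3
```

```text
4.975 [534.61099879  18.47923613  62.39532909] [-3.14086622e+00 -2.17798176e-03 -3.22819460e-01] [ 0.2109532  -0.26325843  0.35851175]
tcp in stand [np.float64(8.438381595868508), np.float64(51.85290145491949), np.float64(62.39532909199616)]
```

View pics/l3.png

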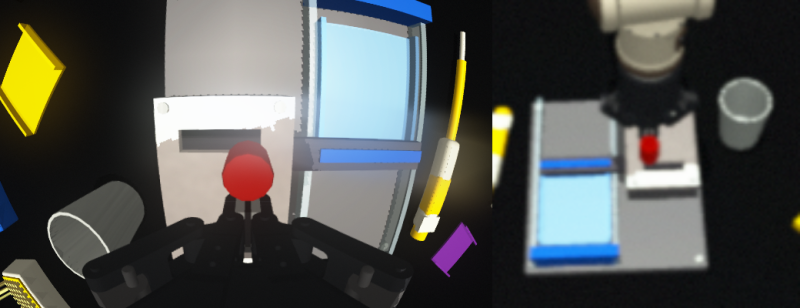

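{"op": "send_rows", "data": {"rows": "0.38 -0.12 0 0 0 0 0;0.38 -0.12 0 0 0 0 0;0.19 -0.06 0 0 0 0 0;0 0 0 0 0 0 0"}}

```text
time: 5.58
tcp_pos: [543.1, 15.6, 62.4]
tool_rot: [-3.141, -0.001, -0.323]
ft_force: [-3.0, 1.1, 2.5]
gripper_width: -0.002
```

{"op": "send_rows", "data": {"rows": "0.14 -0.05 0 0 0 0 0;0 0 0 0 0 0 0"}}

```text
time: 5.82
tcp_pos: [544.3, 15.2, 62.3]
tool_rot: [-3.141, -0.0, -0.323]
ft_force: [-3.0, 0.9, 2.6]
gripper_width: 0.003
```

{"op": "send_rows", "data": {"rows": "0.14 -0.05 0 0 0 0 0;0 0 0 0 0 0 0"}}

```text
time: 6.08
tcp_pos: [545.8, 14.7, 62.3]
tool_rot: [-3.141, -0.0, -0.323]
ft_force: [-2.9, 1.6, 3.2]
gripper_width: -0.006
```

```bash
python3 look.py 4
```

```text
6.075 [545.77503593  14.69876244  62.27365526] [-3.14141650e+00 -1.87722438e-04 -3.22532029e-01] [-2.88548698  1.60768338  3.16291087]
tcp in stand [np.float64(20.224251512097464), np.float64(51.70806734707675), np.float64(62.27365525631752)]
```

View pics/l4.png

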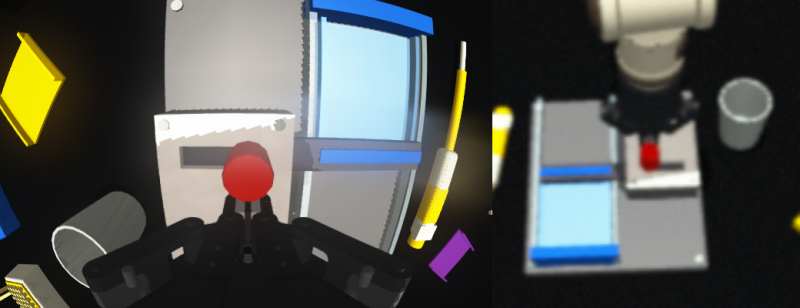

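{"op": "send_rows", "data": {"rows": "0.14 -0.05 0 0 0 0 0;0 0 0 0 0 0 0"}}

```text
time: 6.42
tcp_pos: [547.1, 14.2, 62.2]
tool_rot: [-3.141, -0.0, -0.323]
ft_force: [-3.6, 2.9, 1.9]
gripper_width: -0.002
```

{"op": "send_rows", "data": {"rows": "0.14 -0.05 0 0 0 0 0;0 0 0 0 0 0 0"}}

```text
time: 6.68
tcp_pos: [547.8, 14.0, 62.2]
tool_rot: [3.142, 0.002, -0.322]
ft_force: [-5.3, 2.9, 5.2]
gripper_width: 0.001
```

{"op": "send_rows", "data": {"rows": "0.14 -0.05 0 0 0 0 0;0 0 0 0 0 0 0"}}

```text
time: 6.92
tcp_pos: [548.0, 13.9, 62.2]
tool_rot: [3.141, 0.005, -0.322]
ft_force: [-10.9, 4.9, 9.3]
gripper_width: -0.001
```

Force climbed to about 12 N while the TCP stopped moving, so the knob is at the hard stop. I'll back off, lift, and go round to its right (-y) side.

{"op": "send_rows", "data": {"rows": "-1.42 0.47 0 0 0 0 0;0 0 3 0 0 0 0;0 0 4 0 0 0 0;0.95 -3 0 0 0 0 0;0.95 -3.1 0 0 0 0 0;0 0 0 0 0 0 0"}}

```text
time: 7.68
tcp_pos: [556.1, -45.7, 132.8]
tool_rot: [3.141, -0.003, -0.325]
ft_force: [-0.6, -0.1, -1.1]
gripper_width: 0.003
```

```bash
python3 look.py 5
```

```text
7.675 [556.11855703 -45.67721236 132.84301364] [ 3.14073501 -0.00346067 -0.32521292] [-0.63765757 -0.05203655 -1.067496  ]
tcp in stand [np.float64(48.72209851833582), np.float64(-2.51480123651311), np.float64(132.84301363673194)]
```

View pics/l5.png

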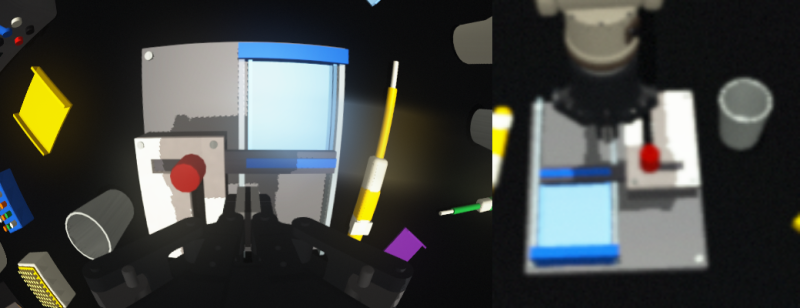

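Run:
```python
from h import *
import cv2
p=pickle.load(open("w5.pkl","rb"));s=np.load("s2.npy")
im=p["pixels"][:,:,::-1].copy()
for X,c in (((45,50,90),(0,255,0)),((47,50,90),(255,0,255)),((45,90,50),(255,255,0)),((75,20,50),(0,0,255)),((75,115,50),(0,0,255))):
    q=wproj(p,S2W(s,[X]))[0];print(X,q);cv2.circle(im,tuple(int(round(v)) for v in q),1,c,-1)
cv2.imwrite("pics/w5o.png",cv2.resize(im[150:310,160:460],None,fx=2.6,fy=2.6))
```

```text
(45, 50, 90) [241.26657697 235.77078225]
(47, 50, 90) [240.97611117 232.92728981]
(45, 90, 50) [205.89986265 216.85011257]
(75, 20, 50) [290.57129848 177.96973264]
(75, 115, 50) [174.04427522 181.07256603]
```

View pics/w5o.png

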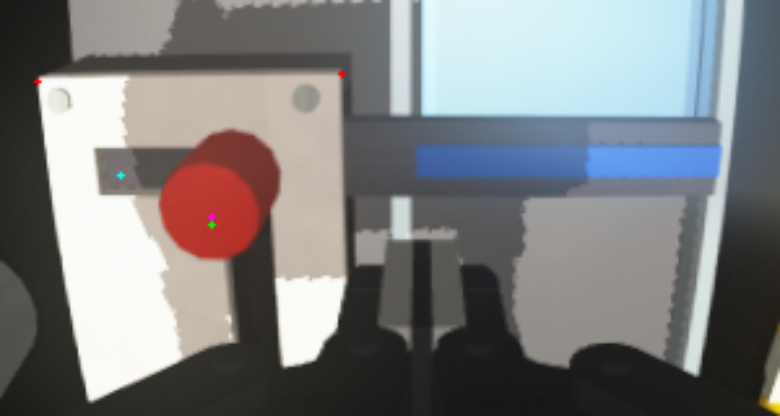

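{"op": "send_rows", "data": {"rows": "-0.16 0.05 -3.5 0 0 0 0;0 0 -3.5 0 0 0 0;0 0 0 0 0 0 0;0.32 0.95 0 0 0 0 0;0.32 0.95 0 0 0 0 0;0.16 0.47 0 0 0 0 0;0.16 0.47 0 0 0 0 0;0 0 0 0 0 0 0"}}

```text
time: 8.78
tcp_pos: [563.1, -14.0, 62.7]
tool_rot: [-3.141, -0.001, -0.322]
ft_force: [-0.6, -0.0, 0.1]
gripper_width: 0.0
```

```bash
python3 look.py 6
```

```text
8.775 [563.11264905 -13.98873677  62.71106436] [-3.14116023e+00 -9.34694466e-04 -3.22359453e-01] [-0.60636418 -0.04807533  0.05065929]
tcp in stand [np.float64(45.57958951066148), np.float64(29.783827917985253), np.float64(62.711064355163714)]
```

View pics/l6.png

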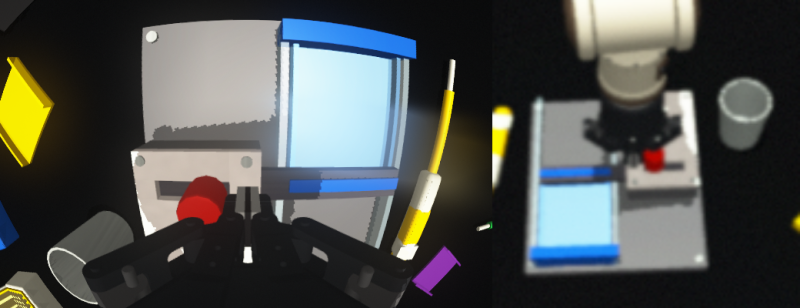

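{"op": "send_rows", "data": {"rows": "0.24 0.71 0 0 0 0 0;0.24 0.71 0 0 0 0 0;0.24 0.71 0 0 0 0 0"}}

```text
time: 9.25
tcp_pos: [569.7, 7.4, 62.0]
tool_rot: [3.141, 0.001, -0.322]
ft_force: [-1.4, -4.2, 0.3]
gripper_width: -0.001
```

```bash
python3 look.py 7
```

```text
9.25 [569.65548765   7.44114917  62.00483264] [ 3.14116843e+00  7.33382194e-04 -3.22461113e-01] [-1.43391364 -4.24177873  0.25678247]
tcp in stand [np.float64(45.17860686572487), np.float64(52.18668401562097), np.float64(62.00483264221048)]
```

View pics/l7.png

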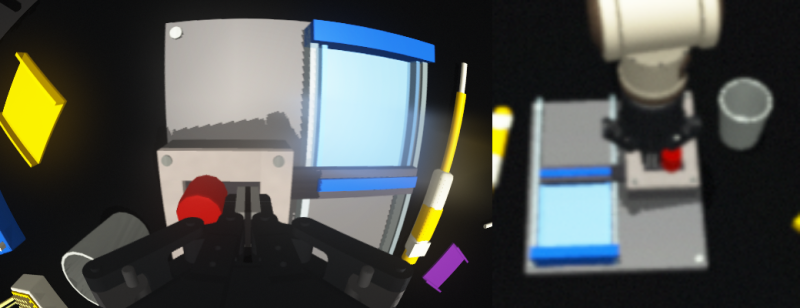

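{"op": "send_rows", "data": {"rows": "0.16 0.47 0 0 0 0 0;0.1 0.28 0 0 0 0 0;0 0 0 0 0 0 0"}}

```text
time: 9.72
tcp_pos: [572.3, 15.0, 62.1]
tool_rot: [-3.141, 0.001, -0.322]
ft_force: [-1.1, -1.7, -1.8]
gripper_width: 0.002
```

{"op": "send_rows", "data": {"rows": "0.06 0.19 0 0 0 0 0;0 0 0 0 0 0 0"}}

```text
time: 9.98
tcp_pos: [572.8, 16.6, 62.1]
tool_rot: [-3.142, 0.001, -0.322]
ft_force: [-1.4, -2.0, -2.1]
gripper_width: 0.006
```

```bash
python3 look.py 8
python3 - <<'E'
from h import *
q=pickle.load(open("scene0.pkl","rb"))
print("beaker rim",ray_z(q,(375,191.5),85),S2W(np.load("s2.npy"),[(45,90,0)]))
E
```

```text
9.975 [572.84588412  16.57773365  62.10534239] [-3.14157305e+00  5.07615216e-04 -3.22496680e-01] [-1.35515264 -2.01018941 -2.08437675]
tcp in stand [np.float64(45.3888927330545), np.float64(61.86199204372817), np.float64(62.105342392552494)]
beaker rim [525.39701951 164.60891403  85.        ] [[581.17281922  43.45822622   0.        ]]
```

View pics/l8.png

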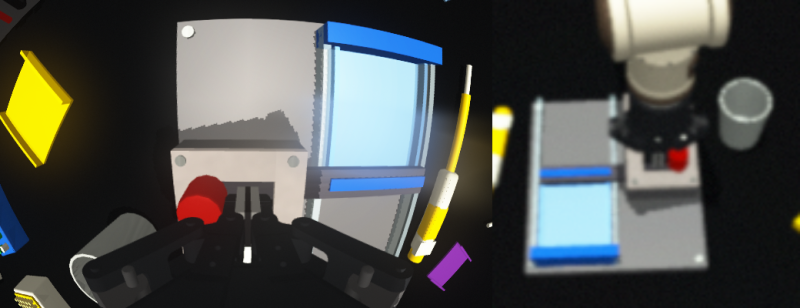

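{"op": "send_rows", "data": {"rows": "0.06 0.19 0 0 0 0 0;0 0 0 0 0 0 0"}}

```text
time: 10.32
tcp_pos: [573.5, 18.5, 62.1]
tool_rot: [3.142, 0.0, -0.322]
ft_force: [-1.2, -1.6, -2.0]
gripper_width: 0.002
```

{"op": "send_rows", "data": {"rows": "0.05 0.14 0 0 0 0 0;0 0 0 0 0 0 0"}}

```text
time: 10.58
tcp_pos: [574.0, 19.8, 62.2]
tool_rot: [3.141, 0.0, -0.322]
ft_force: [-2.3, -3.6, -2.8]
gripper_width: 0.001
```

{"op": "send_rows", "data": {"rows": "0.05 0.14 0 0 0 0 0;0 0 0 0 0 0 0"}}

```text
time: 10.82
tcp_pos: [574.1, 20.1, 62.1]
tool_rot: [3.139, 0.001, -0.322]
ft_force: [-3.8, -6.7, -1.8]
gripper_width: -0.003
```

{"op": "send_rows", "data": {"rows": "0.05 0.14 0 0 0 0 0;0 0 0 0 0 0 0"}}

```text
time: 11.08
tcp_pos: [574.2, 20.4, 62.2]
tool_rot: [3.137, 0.001, -0.322]
ft_force: [-6.5, -11.8, 0.0]
gripper_width: -0.001
```

The force rose while the TCP stood still, so the knob is at the end stop. I'll retreat sideways, lift and look.

{"op": "send_rows", "data": {"rows": "-0.48 -1.42 0 0 0 0 0;-0.48 -1.42 0 0 0 0 0;0 0 5 0 0 0 0;-1 -2 5 0 0 0 0;-5 -2 3 0 0 0 0;-5 -3 3 0 0 0 0;0 0 0 0 0 0 0"}}

```text
time: 11.95
tcp_pos: [457.8, -76.4, 224.3]
tool_rot: [3.141, -0.008, -0.326]
ft_force: [0.2, 0.2, 0.2]
gripper_width: -0.001
```

```bash
python3 look.py 9
python3 - <<'E'
from h import *
import cv2
p=pickle.load(open("w9.pkl","rb"));q=pickle.load(open("s9.pkl","rb"));s=np.load("s2.npy")
L=[((45,90,90),(0,255,0)),((47,92,90),(255,0,255)),((45,50,50),(255,255,0)),((152.5,-50,12),(0,0,255)),((152.5,-50,30),(0,255,255)),((75,115,50),(0,0,255))]
im=p["pixels"][:,:,::-1].copy()
for X,c in L:
    u=wproj(p,S2W(s,[X]))[0];print(X,u);cv2.circle(im,tuple(int(round(v)) for v in u),1,c,-1)
u=wproj(p,S2W(s,[(45,60,50)]))[0].astype(int)
a=cv2.resize(im[max(0,u[1]-100):u[1]+100,max(0,u[0]-90):u[0]+160],None,fx=3,fy=3,interpolation=2)
cv2.imwrite("pics/w9o.png",a)
b=q["pixels"][150:290,260:400,::-1];cv2.imwrite("pics/s9o.png",cv2.resize(b,(590,590),interpolation=2))
E
```

```text
11.95 [457.82597116 -76.43249207 224.29247925] [ 3.14117794 -0.00753348 -0.3258587 ] [0.15402509 0.15465328 0.16254002]
tcp in stand [np.float64(-35.25209413112829), np.float64(-62.144111437418466), np.float64(224.29247924506143)]
(45, 90, 90) [162.59353336 117.34809236]
(47, 92, 90) [160.77032192 115.52052335]
(45, 50, 50) [213.63554639 113.70236629]
(152.5, -50, 12) [309.01942726  19.74966182]
(152.5, -50, 30) [308.37484505  14.80090543]
(75, 115, 50) [159.59904563  92.4696229 ]
```

View pics/w9o.png

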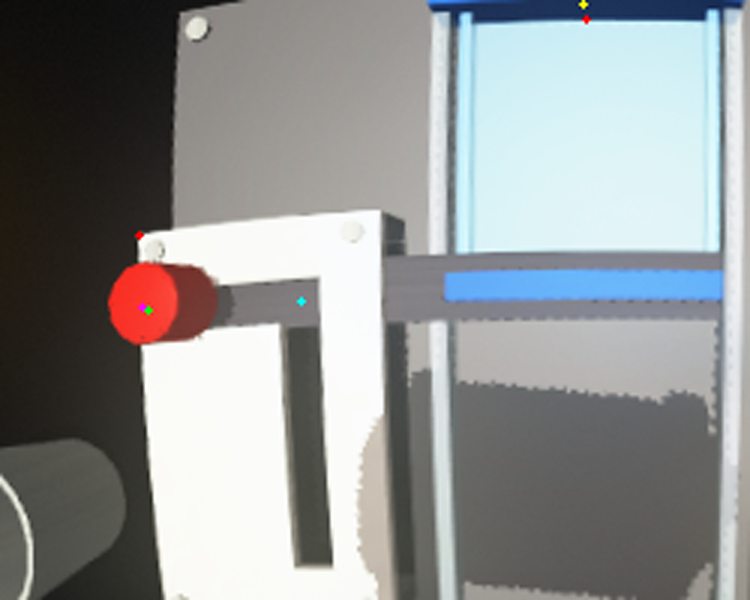

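View pics/s9o.png

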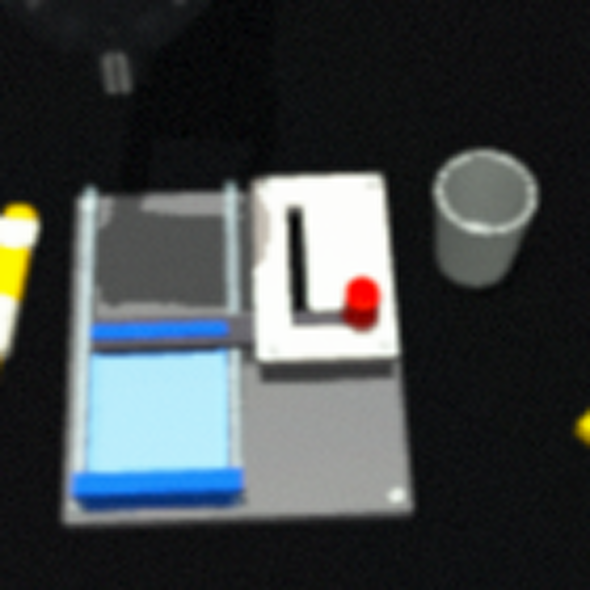

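The knob is at the slot's end and covers the predicted point. The tray lies against the end wall with the dam behind it, and the beaker hasn't moved. The arm is clear.

```bash
python3 -c "
from plant import *
print(finish_job())"
```

```text
the job is handed in; nothing more can be done
None
```

The gel casting stand is closed and locked, and I handed the job in at about 12 s of robot time.

- **Long leg:** I pushed the red knob with the shut fingers until it hit the hard stop at the corner. The force rose to about 12 N there and the tool stopped moving. This carried the tray to the end wall.
- **Short leg:** I went round the knob and pushed it sideways with the outside of the fingers to the slot's end stop. The force there rose to about 13 N.
- **Clear:** I then backed off and lifted clear; the wrist force read about zero.
- **Final checks:** In the wrist image the knob's top sits within about 2 mm of the predicted slot end. The tray touches the end wall with the dam against it. The near beaker looks unmoved, and the arm never came near anything else on the bench.
- **Disagreement:** My first estimates of the stand's pose from the three cameras differed by up to 5 mm. I used the wrist camera's fit, which matched the two hard stops. No check failed.

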